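Assemble two shrine-door finials

TASK

Build up the two small finials on their plinths by threading the loose parts over the upright rods. On the dark grey stone plinth put the brass collar first, then the copper pot on it, then the brass spire on top; on the brown wooden plinth put the red collar first, then the red round knob on top. Each part must sit upright and fully down on the one below, and the mallet, the chisel and the metal cup must be left where they lie.

Things in the scene. Friction and masses are not known exactly. Their poses are not given: they have to be found in the camera images.
- granite_plinth: Dark grey, almost black stone plinth. Fixed to the bench: it cannot move. Origin: centre of its underside, on the bench; z up. 90 mm square foot 22 mm high with a 76 mm square step on it, flat top at z = 30 mm. A round upright steel rod, 12 mm in diameter with a tapered tip, stands in the centre of the top and rises 64 mm above it (tip at z = 94 mm).
- teak_plinth: Brown wooden plinth. Fixed to the bench: it cannot move. Origin: centre of its underside, on the bench; z up. 90 mm square foot 22 mm high with a 76 mm square step on it, flat top at z = 30 mm. A round upright steel rod, 12 mm in diameter with a tapered tip, stands in the centre of the top and rises 36 mm above it (tip at z = 66 mm).
- brass_collar: Brass collar. Loose. Ring of 60 mm outer diameter, 22 mm high, upright straight sides, with a 26 mm through bore. Origin: centre of its underside; z along its axis, up. Mass about 250 g. It lies flat on the bench, bore upright, and is gripped across the outside.
- copper_pot: Copper pot: a bulging ring, 32 mm high, 44 mm in diameter at foot and mouth, 56 mm in diameter with straight upright sides from z = 6 to 26 mm. The rod passes right through it: 26 mm opening at the narrowest. Loose, mass about 200 g, upright on the bench. Origin: centre of its underside; z along its axis, up.
- brass_spire: Brass spire: pointed cap 78 mm high. Its foot is a straight cylinder 44 mm in diameter from z = 0 to 24 mm (grip here); above that it tapers to 20 mm diameter at z = 40, a 26 mm bead at z = 46 and a point at z = 78. From below it has a blind bore 26 mm in diameter, 24 mm deep, which goes over the rod's tip. Loose, mass about 200 g, upright. Origin: centre of its underside; z along its axis, up.
- red_collar: Red painted wooden collar. Loose. Ring of 60 mm outer diameter, 22 mm high, upright straight sides, with a 26 mm through bore. Origin: centre of its underside; z along its axis, up. Mass about 60 g. It lies flat on the bench, bore upright, and is gripped across the outside.
- red_knob: Red painted wooden knob: cap 56 mm high. Its foot is a straight cylinder 44 mm in diameter from z = 0 to 27 mm (grip here), with a ball of 36 mm diameter on top. From below it has a blind bore 26 mm in diameter, 24 mm deep, which goes over the rod's tip. Loose, mass about 60 g, upright. Origin: centre of its underside; z along its axis, up.
- mallet: Bystander, loose: mallet lying on the bench, white cylindrical head 52 mm in diameter and 85 mm long, wooden handle 24 mm thick. Origin at bench level below the handle; x runs along the handle from its end (x = -110 mm) to the head (x = 59 to 111 mm, y = -43 to 43 mm). Highest point 52 mm.
- chisel: Bystander, loose: wood chisel lying on the bench, dark handle 26 mm thick, steel blade. Origin at bench level below the middle; x runs along it from the handle's end (x = -110 mm) to the edge (x = 115 mm). Highest point 27 mm.
- screw_cup: Bystander, loose: round open aluminium cup, 64 mm rim diameter, 50 mm high. Origin: centre of its underside.
Things that resemble listed ones, but are neither listed nor needed, are in the scene too. Leave any blue or purple look-alike of the red_knob alone.

How it is judged:
By the outcome, as a careful person would: the job done as asked, in the order asked, and still so for the second after the job is handed in, with the robot touching nothing.
It also fails if it takes over 134 s, if anything falls off the work surface, if the arm or the gripper's body presses on something with over 40 N, if the wrist force passes 120 N, or if a joint passes its speed limit or range.

ROBOT

A 7-joint arm with a two-finger parallel gripper is mounted at the origin on the work surface. World frame = base frame: x ahead of the robot, y to its left, z up, the work surface at z = 0. Lengths are in m, angles in rad, forces in N, time in s.
With the tool pointing down it reaches from about 0.4 to 0.9 m from the base axis. Payload 5.5 kg.
Tool frame: the origin (TCP) lies midway between the tips of the shut fingers; the grasp point (between the pads) lies 19 mm behind it; z points along the fingers, y is the line along which they close (so a half turn about z gives the same grasp; the last joint's range is limited). The gripper opens to 85 mm and grips with 20 to 120 N. Pads are 22 mm wide; open, the fingers measure 114 mm over their backs; the gripper's body (76 mm by 85 mm) begins 54 mm behind the grasp point. The pads swing forward as they close: fully open they stand 13 mm farther back than shut.
Start: joints at [1.574, 0.501, -0.427, 1.55, 0.221, 1.138, -0.21], TCP at [0.167, -0.628, 0.231] pointing down, gripper open.
Joint ranges: [-2.88, 2.88], [-0.31, 2.03], [-1.54, 1.56], [0.2, 2.42], [-1.41, 4.55], [0.19, 2.02], [-2.57, 2.57]. Speed limits (rad/s): [2.57, 2.57, 3.14, 3.14, 3.14, 3.14, 3.14].

INTERFACE

Orientations are given as a rotation vector (axis times angle).
In Python, from rig import arm gives the robot as it stands. The module is installed in compiled form; this text tells all that it offers.
- The arm moves only by the tool servo_tool, never from a script. Its argument "commands" is a list of rows, each an object with "delta_pos": the shift along the tool's x, y, z in units of 80 mm (1.0 is 80 mm), a list of three; "turn": the turn, a rotation vector about the tool's x, y, z in units of 60 degrees (1.0 is 60 degrees), a list of three. In form: [{"delta_pos": [x, y, z], "turn": [ax, ay, az]}, ...]. A call has 1 to 8 rows; each row is the pose to reach, as a shift and turn from the pose commanded when the call began, along the tool's axes at that moment; what a row does not reach only later rows make up. A row lasts 1/8 s, in which the tool goes at most 62.5 mm and 10.7 degrees, less where a joint would pass 70% of its speed; a pose out of reach is approached as far as the arm can. A call with a number of a shift or a turn outside -1 to 1 is refused whole. A call with a gripper value outside its range is refused whole. "fingers" is the gripper's target within -1 to 1 (fully open at 1, half-way at 0, shut at -1), set as the call begins (left out, the last holds). The fingers move at their own pace and stop on an object; "force" is the grip in N (left out, the last holds). Time passes only in rows, so rows that repeat a pose let the fingers close. It gives the time, the measured TCP pose, the force, the opening and the grip force at its end, in the units of the state.
- arm.sense(): the state, without advancing time (a new reading comes with each control period).
- arm.capture(name): name is "side" or "top"; returns a dict with "pixels" (400x640x3 uint8, red, green, blue), "fx", "fy", "cx", "cy" (pixels), "position" and "rotation" of the camera in the world. Camera axes: x right, y down, z forward; pixel columns grow to the right and rows downward; lengths in m; the calibration is good to about 2 mm. A picture is of the moment at which its call begins. There is no depth.
- arm.sign_off(): hands the job in; it is judged then, once.
The state is a dict: "t": time; "joint_pos": joint angles; "joint_vel": joint speeds; "joint_torque": joint torques, N m; "ee_pos": TCP position; "tcp_rot": TCP orientation; "wrist_force": force on the tool from outside, world axes, zero at the start; "wrist_torque": the same for the moment, N m; "grip_width": finger opening in m; "grip_force": force on a finger pad.
Only numpy, scipy, OpenCV 4.12 (cv2) and the standard library are available. Lean on these libraries where they do the work, as an engineer would, in place of code of your own. Each camera call takes 0.05 s, during which the arm holds its last target. There are 200 camera calls.

## Working session

There is one attempt and no reset: what is moved stays moved. The work goes in short steps, Python scripts to look and compute and a tool call to move; the robot and the scene stay as the last step left them, time stands still between calls to the robot, and variables do not carry over. Pictures are saved under pics/ and viewed, at most 17 in all, crops included, and the job is handed in when it is done.

Besides the shell and the picture viewer there is one more tool, called after "Emit:" as name(argument=value, ...) on one line, values as JSON. servo_tool: Moves the arm, as the interface text tells. Its arguments: {"type":"object","properties":{"commands":{"type":"array"},"fingers":{"type":"number"},"force":{"type":"number"}},"required":["commands"]}

```bash
mkdir -p pics; python3 - <<'E'
from rig import arm
import cv2,numpy as np
s=arm.sense();print(s)
for n in("side","top"):
    c=arm.capture(n);cv2.imwrite(f"pics/{n}0.png",c["pixels"][...,::-1])
    print(n,c["fx"],c["fy"],c["cx"],c["cy"],c["position"],c["rotation"])
E
```

```text
{'t': 0.0, 'joint_pos': array([ 1.57418717,  0.50185847, -0.42677316,  1.55144875,  0.2207874 ,
        1.13833022, -0.2102978 ]), 'joint_vel': array([-7.80005976e-05,  2.85213740e-04, -9.67939834e-04, -4.90606211e-04,
        7.84773226e-04, -2.03419460e-03, -9.08966912e-04]), 'joint_torque': array([ 1.26870118e-04, -5.69523847e+01, -5.81596524e+00, -2.80934125e+01,
        1.05739071e-02,  1.20901479e-02,  4.26951445e-06]), 'ee_pos': array([ 0.16674933, -0.62751676,  0.23025163]), 'tcp_rot': array([-3.11314972e+00, -4.06759237e-01,  3.02816126e-04]), 'wrist_force': array([-0.34322624, -0.47666779,  0.10082708]), 'wrist_torque': array([-0.00644024, -0.01775525,  0.02188509]), 'grip_force': 0.0, 'grip_width': 0.08545503934652059}
side 457.73405484325855 457.73405484325855 322.05271906054577 208.27017559639293 [0.20572012 0.84951698 0.77373722] [-0.52511048  2.67281728 -1.21145057]
top 499.5987997436379 499.5987997436379 320.18875941120496 207.95749901497626 [0.32954163 0.10565708 1.44541916] [-2.17159117  2.12550493 -0.16790232]
```

View pics/side0.png

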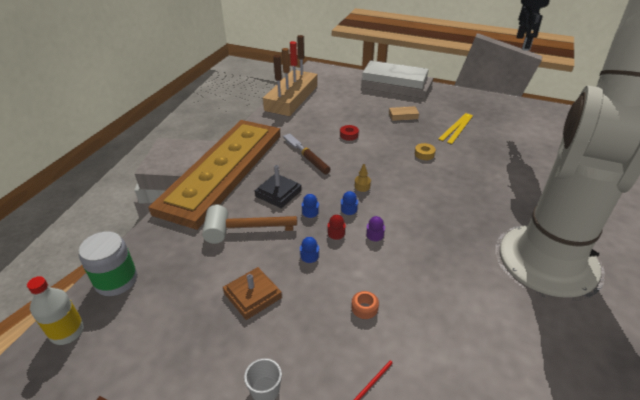

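View pics/top0.png

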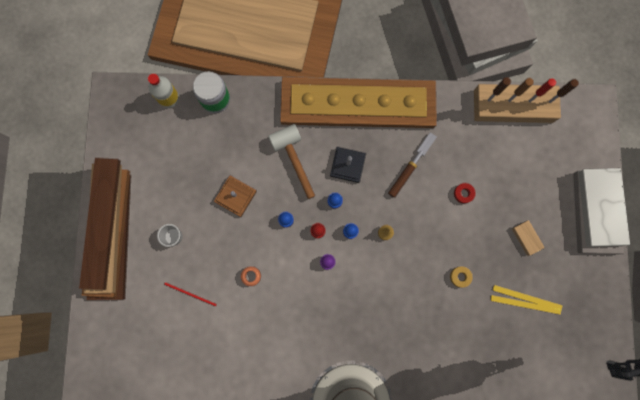

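Side view: red collar (349,132), brass collar (425,152), spire (363,178), pot (365,305), red knob (337,227), stone plinth (278,188), teak plinth (252,292). Top view: red collar (465,193), brass collar (461,277), spire (386,232), pot (251,277), red knob (318,231), stone plinth (348,165), teak plinth (235,196).

Possible mix-ups for the red knob, in top pixels: blue (286,219), (335,200) and (350,231), purple (328,262), red (318,231), which is the one I choose. The collars differ clearly by colour: red (465,193), brass (461,277), copper pot (251,277).

```bash
cat > h.py <<'E'
import numpy as np,cv2
from scipy.spatial.transform import Rotation as R
def ray(c,u,v,z):
    d=R.from_rotvec(c["rotation"]).apply([(u-c["cx"])/c["fx"],(v-c["cy"])/c["fy"],1]);p=np.array(c["position"])
    return p+d*(z-p[2])/d[2]
def proj(c,P):
    q=R.from_rotvec(c["rotation"]).inv().apply(np.atleast_2d(P)-c["position"])
    return np.c_[q[:,0]/q[:,2]*c["fx"]+c["cx"],q[:,1]/q[:,2]*c["fy"]+c["cy"]]
def circ(x,y,z,r):
    a=np.linspace(0,2*np.pi,60);return np.c_[x+r*np.cos(a),y+r*np.sin(a),0*a+z]
def crop(c,x0,y0,w,h,k,rings,name):
    im=cv2.resize(c["pixels"][y0:y0+h,x0:x0+w,::-1],None,fx=k,fy=k,interpolation=cv2.INTER_CUBIC)
    for r in rings:
        p=((proj(c,circ(*r))-[x0,y0]+.5)*k).astype(np.int32);cv2.polylines(im,[p],True,(0,255,0),1)
    cv2.imwrite("pics/"+name,im)
E
python3 - <<'E'
from rig import arm
from h import *
t=arm.capture("top");s=arm.capture("side")
# name: top px, z ; side px,z
d=dict(redcol=((465,193),.022,(349,131)),brasscol=((461,277),.022,(425,151)),spire=((386,232),.03,(363,180)),pot=((251,277),.032,(365,299)),knob=((318,231),.04,(337,224)),gran=((348,164),.03,(278,187)),teak=((235,196),.03,(252,289)))
rings=[]
for n,(a,z,b) in d.items():
    p=ray(t,*a,z);q=ray(s,*b,z);print(n,p.round(4),q.round(4))
    m=(p+q)/2
    if n in("redcol","brasscol"):rings+=[(m[0],m[1],0,.03),(m[0],m[1],.022,.03)]
    elif n=="pot":rings+=[(m[0],m[1],.026,.028),(m[0],m[1],.032,.022)]
    elif n in("spire","knob"):rings+=[(m[0],m[1],0,.022),(m[0],m[1],.024,.022)]
    else:rings+=[(m[0],m[1],.03,.006),(m[0],m[1],.09 if n=="gran" else .06,.006),(m[0],m[1],.03,.038)]
crop(t,200,140,290,150,2.75,rings,"t1.png");crop(s,210,110,240,215,2.75,rings,"s1.png")
E
```

```text
redcol [ 0.5944 -0.3235  0.022 ] [ 0.5914 -0.3106  0.022 ]
brasscol [ 0.3525 -0.3068  0.022 ] [ 0.35  -0.291  0.022]
spire [ 0.475 -0.093  0.03 ] [ 0.4704 -0.0821  0.03  ]
pot [0.3401 0.2854 0.032 ] [0.3427 0.2893 0.032 ]
knob [0.4726 0.1007 0.04  ] [0.47   0.1132 0.04  ]
gran [0.6708 0.0178 0.03  ] [0.6659 0.0297 0.03  ]
teak [0.5693 0.341  0.03  ] [0.5658 0.3512 0.03  ]
```

View pics/t1.png

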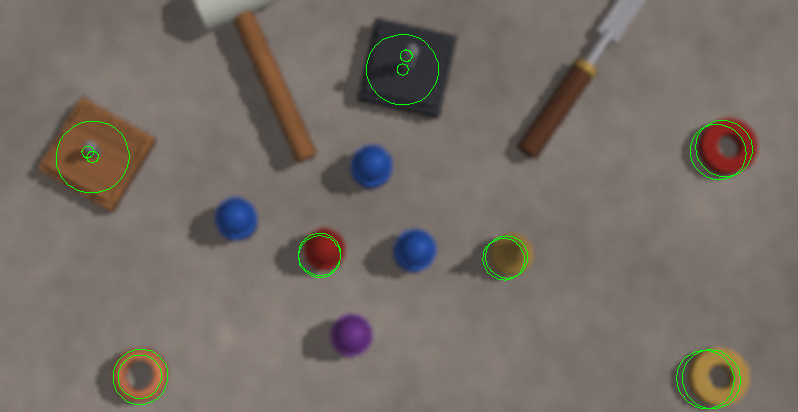

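View pics/s1.png

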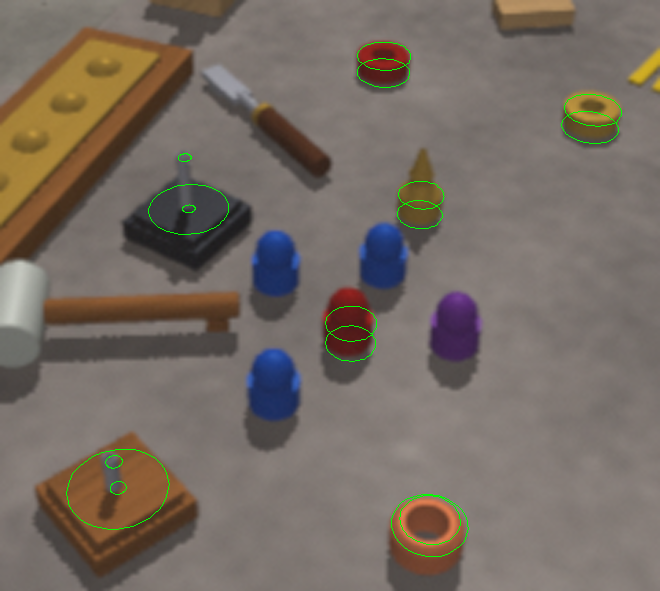

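```bash
cat >> h.py <<'E'
from scipy.optimize import least_squares
PR=dict(collar=[(0,.03),(.022,.03)],pot=[(0,.022),(.006,.028),(.026,.028),(.032,.022)],spire=[(0,.022),(.024,.022),(.04,.01),(.046,.013),(.078,.001)],
 knob=[(0,.022),(.027,.022)]+[(.038+.018*np.sin(a),.018*np.cos(a)) for a in(0,.4,.8,1.2,1.5)])
def sil(c,x,y,kind,z0=0):
    return cv2.convexHull(np.vstack([proj(c,circ(x,y,z0+z,r)) for z,r in PR[kind]]).astype(np.float32))
def cen(h):
    m=cv2.moments(h);return np.array([m["m10"]/m["m00"],m["m01"]/m["m00"]]),m["m00"]
def meas(c,px,kind,hue,z0=0,w=26,smin=90,x0=None):
    u,v=px;hsv=cv2.cvtColor(c["pixels"],cv2.COLOR_RGB2HSV).astype(int)
    H=hsv[...,0];lo,hi=hue
    m=((H>=lo)&(H<=hi) if lo<hi else (H>=lo)|(H<=hi))&(hsv[...,1]>smin)&(hsv[...,2]>25)
    k=np.zeros_like(m);k[v-w:v+w,u-w:u+w]=1
    cs,_=cv2.findContours((m&k).astype(np.uint8),cv2.RETR_EXTERNAL,cv2.CHAIN_APPROX_NONE)
    b=max(cs,key=cv2.contourArea);o,a=cen(cv2.convexHull(b))
    g=ray(c,u,v,z0+.02)[:2]
    s=least_squares(lambda p:cen(sil(c,*p,kind,z0))[0]-o,g,diff_step=1e-3)
    return s.x,a,cen(sil(c,*s.x,kind,z0))[1]
E
python3 - <<'E'
from rig import arm
from h import *
t=arm.capture("top");s=arm.capture("side")
d=dict(redcol=((465,193),(349,131),"collar",(172,6)),brasscol=((461,277),(425,151),"collar",(14,30)),spire=((386,232),(363,180),"spire",(14,30)),pot=((251,277),(365,303),"pot",(3,14)),knob=((318,231),(337,224),"knob",(172,6)))
for n,(a,b,k,h) in d.items():
    p,A,B=meas(t,a,k,h);q,C,D=meas(s,b,k,h)
    print(n,p.round(4),"area %.0f/%.0f"%(A,B),q.round(4),"area %.0f/%.0f"%(C,D))
crop(t,205,140,165,80,4.8,[],"t2.png");crop(s,215,150,100,170,3.5,[],"s2.png")
E
```

```text
redcol [ 0.5968 -0.3248] area 336/378 [ 0.5949 -0.3208] area 235/272
brasscol [ 0.3541 -0.3096] area 362/396 [ 0.3534 -0.3075] area 276/314
spire [ 0.4763 -0.0942] area 170/204 [ 0.4747 -0.0917] area 286/329
pot [0.3431 0.2889] area 288/328 [0.3421 0.2901] area 596/659
knob [0.4773 0.102 ] area 176/197 [0.4758 0.1029] area 364/393
```

View pics/t2.png

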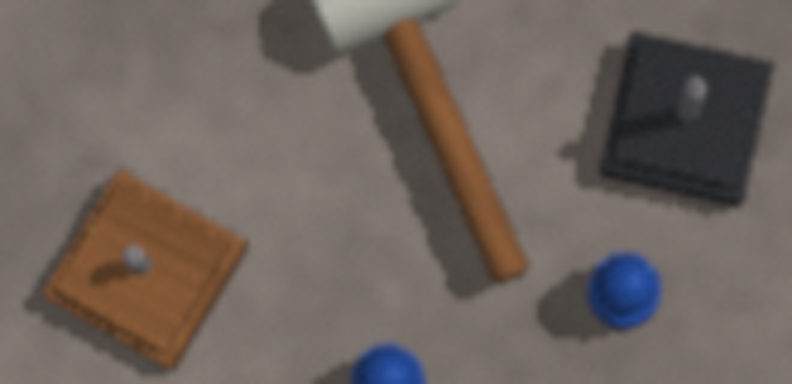

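View pics/s2.png

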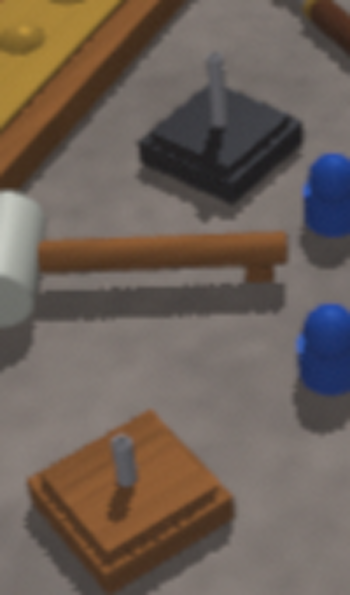

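```bash
python3 - <<'E'
from rig import arm
from h import *
t=arm.capture("top");s=arm.capture("side")
for n,ps in dict(gran=[(t,349.3,157.8,.092),(t,348.5,164.9,.03),(s,275.9,165.8,.093),(s,277.1,185.7,.03)],teak=[(t,232.4,192.5,.063),(t,234.1,195.9,.03),(s,249.1,274.7,.064),(s,250.5,288.6,.03)]).items():
    for c,u,v,z in ps: print(n,ray(c,u,v,z).round(4))
E
```

```text
gran [0.6736 0.0182 0.092 ]
gran [0.6682 0.0163 0.03  ]
gran [0.6701 0.0241 0.093 ]
gran [0.6705 0.0257 0.03  ]
teak [0.5735 0.3432 0.063 ]
teak [0.5695 0.3436 0.03  ]
teak [0.5725 0.3441 0.064 ]
teak [0.5692 0.3515 0.03  ]
```

Positions, both cameras agreeing within about 4 mm: brass collar (.354,-.308), red collar (.596,-.323), spire (.4755,-.093), pot (.3425,.2895), knob (.4765,.1025), granite rod (.671,.020), teak rod (.572,.344). I'm moving toward the brass collar with the tool aligned to the world axes.

Emit:
servo_tool(commands=[{"delta_pos":[0.5,-0.5,0.3],"turn":[0,0,0.124]},{"delta_pos":[1,-1,1],"turn":[0,0,0.248]},{"delta_pos":[1,-1,1],"turn":[0,0,0.248]},{"delta_pos":[1,-1,1],"turn":[0,0,0.248]}], fingers=1, force=60)

```text
t: 0.9
ee_pos: [0.2241, -0.5296, 0.1508]
tcp_rot: [-3.14, -0.004, 0.001]
wrist_force: [0.2, -0.8, -0.3]
grip_width: 0.0853
grip_force: 0.0
```

Emit:
servo_tool(commands=[{"delta_pos":[0.27,-0.46,0],"turn":[0,0,0]},{"delta_pos":[0.54,-0.92,0],"turn":[0,0,0]},{"delta_pos":[0.54,-0.92,0],"turn":[0,0,0]}])

```text
t: 1.27
ee_pos: [0.2692, -0.4564, 0.153]
tcp_rot: [3.14, 0.006, 0.003]
wrist_force: [-0.9, 0.5, -0.1]
grip_width: 0.0855
grip_force: 0.0
```

Emit:
servo_tool(commands=[{"delta_pos":[0.27,-0.46,0],"turn":[0,0,0]},{"delta_pos":[0.54,-0.92,0],"turn":[0,0,0]},{"delta_pos":[0.54,-0.92,0],"turn":[0,0,0]}])

```text
t: 1.65
ee_pos: [0.3121, -0.3831, 0.1527]
tcp_rot: [3.14, 0.006, 0.003]
wrist_force: [-0.2, -1.3, -0.5]
grip_width: 0.0854
grip_force: 0.0
```

Emit:
servo_tool(commands=[{"delta_pos":[0.27,-0.46,0],"turn":[0,0,0]},{"delta_pos":[0.54,-0.92,0],"turn":[0,0,0]},{"delta_pos":[0.54,-0.92,0],"turn":[0,0,0]},{"delta_pos":[0.54,-0.92,0],"turn":[0,0,0]}])

```text
t: 2.15
ee_pos: [0.3531, -0.3122, 0.152]
tcp_rot: [3.14, -0.003, 0.001]
wrist_force: [0.0, -0.5, 0.1]
grip_width: 0.0854
grip_force: 0.0
```

Emit:
servo_tool(commands=[{"delta_pos":[0.01,-0.05,0.5],"turn":[0,0,0]},{"delta_pos":[0.01,-0.05,1],"turn":[0,0,0]},{"delta_pos":[0.01,-0.05,1],"turn":[0,0,0]}])

```text
t: 2.52
ee_pos: [0.3513, -0.306, 0.0692]
tcp_rot: [-3.138, 0.004, 0.007]
wrist_force: [0.5, 0.5, -0.3]
grip_width: 0.0854
grip_force: 0.0
```

Emit:
servo_tool(commands=[{"delta_pos":[0,0,0.3],"turn":[0,0,0]},{"delta_pos":[0,0,0.6],"turn":[0,0,0]},{"delta_pos":[0,0,0.8],"turn":[0,0,0]},{"delta_pos":[0,0,0.9],"turn":[0,0,0]},{"delta_pos":[0,0,0.9],"turn":[0,0,0]}])

```text
t: 3.15
ee_pos: [0.3542, -0.3059, -0.0005]
tcp_rot: [3.141, -0.0, -0.0]
wrist_force: [-0.8, -0.1, -0.5]
grip_width: 0.0853
grip_force: 0.0
```

Emit:
servo_tool(commands=[{"delta_pos":[0,0,0],"turn":[0,0,0]},{"delta_pos":[0,0,0],"turn":[0,0,0]},{"delta_pos":[0,0,0],"turn":[0,0,0]},{"delta_pos":[0,0,0],"turn":[0,0,0]},{"delta_pos":[0,0,0],"turn":[0,0,0]},{"delta_pos":[0,0,0],"turn":[0,0,0]},{"delta_pos":[0,0,0],"turn":[0,0,0]},{"delta_pos":[0,0,0],"turn":[0,0,0]}], fingers=-1, force=60)

```text
t: 4.15
ee_pos: [0.3548, -0.3063, 0.0004]
tcp_rot: [3.14, 0.0, 0.002]
wrist_force: [-1.1, -0.7, 6.3]
grip_width: 0.0569
grip_force: 63.8
```

Emit:
servo_tool(commands=[{"delta_pos":[0,0,-0.3],"turn":[0,0,0]},{"delta_pos":[0,0,-0.7],"turn":[0,0,0]},{"delta_pos":[0,0,-1],"turn":[0,0,0]},{"delta_pos":[0,0,-1],"turn":[0,0,0]}])

```text
t: 4.65
ee_pos: [0.3551, -0.3065, 0.0809]
tcp_rot: [3.139, -0.0, 0.004]
wrist_force: [0.9, -0.5, -2.0]
grip_width: 0.0567
grip_force: 66.3
```

```bash
python3 - <<'E'
from rig import arm
from h import *
s=arm.capture("side");t=arm.capture("top");q=arm.sense();print(q["ee_pos"],q["grip_width"],q["wrist_force"],q["joint_pos"].round(2))
e=q["ee_pos"];r=[(e[0],e[1],e[2],.03),(e[0],e[1],e[2]+.022,.03)]
a=cv2.resize(s["pixels"][70:190,360:500],None,fx=4,fy=4,interpolation=2)
crop(s,360,60,140,130,4,r,"a.png");crop(t,400,210,95,108,4.8,r,"b.png")
A=cv2.imread("pics/a.png");B=cv2.imread("pics/b.png");h=min(len(A),len(B))
o=np.hstack([A[:h],B[:h]]);cv2.imwrite("pics/c1.png",cv2.resize(o,None,fx=.78,fy=.78))
E
```

```text
[ 0.35361175 -0.30540879  0.07892353] 0.05683720863825407 [-0.47768419  0.03422387 -2.41173754] [ 1.05  0.42 -0.47  2.11  0.3   0.67 -1.19]
```

View pics/c1.png

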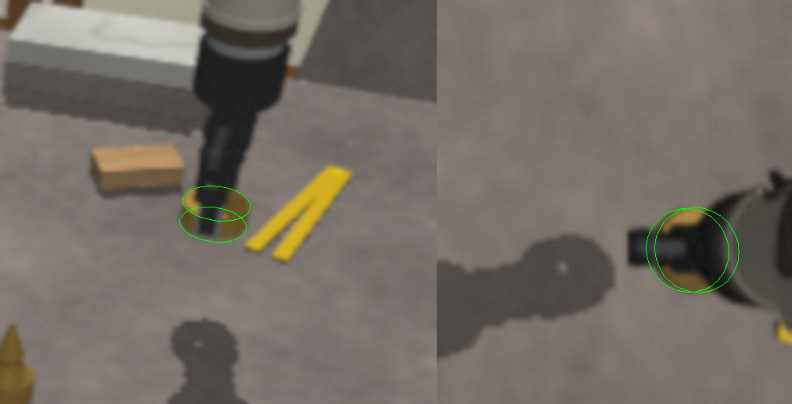

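The collar is held level and centred: side crop (215,215), top crop (690,250). Next I carry it to the granite plinth, turning the tool 90° to keep joint 7 in mid-range.

Emit:
servo_tool(commands=[{"delta_pos":[0,0,-0.5],"turn":[0,0,-0.15]},{"delta_pos":[0.3,-0.2,-0.8],"turn":[0,0,-0.3]},{"delta_pos":[0.7,-0.3,-0.8],"turn":[0,0,-0.45]},{"delta_pos":[1,-0.5,-0.8],"turn":[0,0,-0.6]},{"delta_pos":[1,-0.5,-0.8],"turn":[0,0,-0.75]},{"delta_pos":[1,-0.5,-0.8],"turn":[0,0,-0.75]}])

```text
t: 5.5
ee_pos: [0.4334, -0.2646, 0.1417]
tcp_rot: [-2.9, -1.2, 0.002]
wrist_force: [-1.3, -0.2, -3.1]
grip_width: 0.0572
grip_force: 66.3
```

Emit:
servo_tool(commands=[{"delta_pos":[0.2,0,0],"turn":[0,0,-0.15]},{"delta_pos":[0.4,0,0],"turn":[0,0,-0.3]},{"delta_pos":[0.6,0,0],"turn":[0,0,-0.45]},{"delta_pos":[0.8,0,0],"turn":[0,0,-0.6]},{"delta_pos":[1,0,0],"turn":[0,0,-0.75]},{"delta_pos":[1,0,0],"turn":[0,0,-0.75]},{"delta_pos":[1,0,0],"turn":[0,0,-0.75]}])

```text
t: 6.38
ee_pos: [0.4895, -0.2097, 0.1426]
tcp_rot: [-2.226, -2.215, 0.002]
wrist_force: [-0.9, -0.5, -3.2]
grip_width: 0.0572
grip_force: 66.3
```

Emit:
servo_tool(commands=[{"delta_pos":[0.48,0.37,0],"turn":[0,0,0]},{"delta_pos":[0.96,0.75,0],"turn":[0,0,0]},{"delta_pos":[0.96,0.75,0],"turn":[0,0,0]}])

```text
t: 6.75
ee_pos: [0.5527, -0.1278, 0.1439]
tcp_rot: [2.218, 2.224, 0.005]
wrist_force: [-0.5, -0.2, -2.9]
grip_width: 0.0571
grip_force: 66.3
```

Emit:
servo_tool(commands=[{"delta_pos":[0.48,0.37,0],"turn":[0,0,0]},{"delta_pos":[0.96,0.75,0],"turn":[0,0,0]},{"delta_pos":[0.96,0.75,0],"turn":[0,0,0]}])

```text
t: 7.12
ee_pos: [0.612, -0.0511, 0.1437]
tcp_rot: [-2.218, -2.224, -0.005]
wrist_force: [-0.2, -0.5, -1.8]
grip_width: 0.057
grip_force: 66.3
```

Emit:
servo_tool(commands=[{"delta_pos":[0.48,0.37,0],"turn":[0,0,0]},{"delta_pos":[0.9,0.7,0],"turn":[0,0,0]},{"delta_pos":[0.96,0.75,0],"turn":[0,0,0]},{"delta_pos":[0.96,0.75,0],"turn":[0,0,0]},{"delta_pos":[0.96,0.75,0],"turn":[0,0,0]}])

```text
t: 7.75
ee_pos: [0.6699, 0.0186, 0.1428]
tcp_rot: [2.225, 2.218, -0.004]
wrist_force: [-0.6, -0.1, -3.2]
grip_width: 0.0569
grip_force: 66.3
```

```bash
cat > look.py <<'E'
import sys
from rig import arm
from h import *
def look(kind,hue,zo,name,x,y,ztip):
    s=arm.capture("side");q=arm.sense();e=q["ee_pos"];print(e.round(4),q["grip_width"],q["joint_pos"].round(2))
    u,v=proj(s,[e[0],e[1],e[2]+zo])[0].astype(int)
    print("side est of part",meas(s,(u,v),kind,hue,z0=e[2])[0].round(4))
    ro=[(x,y,.03,.006),(x,y,ztip,.006)]
    crop(s,u-60,v-60,120,130,4,ro,name)
E
python3 -c "
from look import *
look('collar',(14,30),.011,'c2.png',.671,.022,.092)"
```

```text
[0.67   0.0188 0.143 ] 0.05693562546212694 [ 0.46  0.74 -0.81  1.56  0.58  1.1  -0.49]
side est of part [0.6963 0.0242]
```

View pics/c2.png

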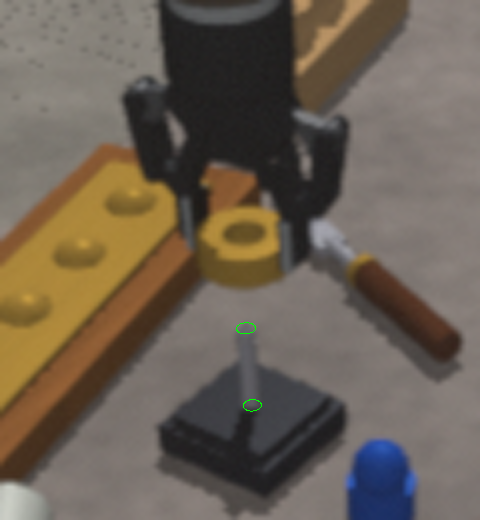

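```bash
python3 - <<'E'
from rig import arm
from h import *
s=arm.capture("side");t=arm.capture("top");e=arm.sense()["ee_pos"]
u,v=proj(s,[e[0],e[1],e[2]+.011])[0].astype(int)
f=lambda a,b,z:ray(s,u-60+a/4-.5,v-60+b/4-.5,z).round(4)
print("bore",f(244,233,e[2]+.022),"tip",f(241,326,.093),"base",f(250,408,.03))
print(proj(s,[[.671,.02,.093],[.671,.02,.03]]))
crop(t,310,130,80,65,6,[(e[0],e[1],e[2]+.022,.013),(e[0],e[1],e[2]+.022,.03)],"c3.png")
E
```

```text
bore [0.6683 0.0245 0.1653] tip [0.6767 0.0231 0.093 ] base [0.6736 0.0261 0.03  ]
[[276.31381327 164.82582556]
 [277.91972324 184.40065373]]
```

View pics/c3.png

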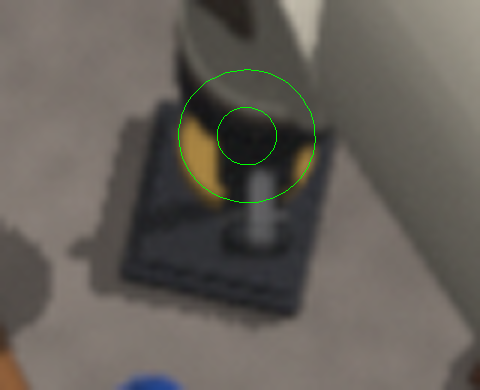

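The collar's bore sits at crop (244,233), above the rod, whose tip is at (241,328). I shift about 3.5 mm in +x and lower gently.

Emit:
servo_tool(commands=[{"delta_pos":[0,0.045,0.2],"turn":[0,0,0]},{"delta_pos":[0,0.045,0.45],"turn":[0,0,0]},{"delta_pos":[0,0.045,0.6],"turn":[0,0,0]},{"delta_pos":[0,0.045,0.7],"turn":[0,0,0]},{"delta_pos":[0,0.045,0.75],"turn":[0,0,0]},{"delta_pos":[0,0.045,0.75],"turn":[0,0,0]}])

```text
t: 8.65
ee_pos: [0.6743, 0.0217, 0.0833]
tcp_rot: [-2.221, -2.222, -0.0]
wrist_force: [-0.3, -0.1, -1.6]
grip_width: 0.0569
grip_force: 66.3
```

```bash
python3 - <<'E'
from rig import arm
from h import *
q=arm.sense();e=q["ee_pos"];print(e,q["wrist_force"],q["wrist_torque"])
s=arm.capture("side")
u,v=proj(s,[e[0],e[1],e[2]+.011])[0].astype(int);print(u,v)
crop(s,u-35,v-35,70,60,8,[],"c4.png")
E
```

```text
[0.67431087 0.02167909 0.08325943] [-0.25923227 -0.11990309 -1.61791464] [0.02708937 0.03508956 0.03644049]
274 164
```

View pics/c4.png

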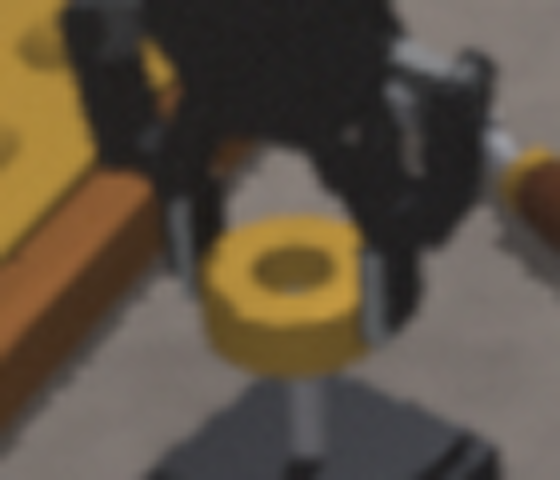

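The bore (293,270) is aligned with the rod (300–308) and the force is nil, so I lower fully and release.

Emit:
servo_tool(commands=[{"delta_pos":[0,-0.015,0.2],"turn":[0,0,0]},{"delta_pos":[0,-0.015,0.4],"turn":[0,0,0]},{"delta_pos":[0,-0.015,0.55],"turn":[0,0,0]},{"delta_pos":[0,-0.015,0.64],"turn":[0,0,0]},{"delta_pos":[0,-0.015,0.64],"turn":[0,0,0]}])

```text
t: 9.32
ee_pos: [0.6731, 0.0217, 0.0317]
tcp_rot: [-2.221, -2.221, -0.0]
wrist_force: [0.0, 0.5, -3.0]
grip_width: 0.057
grip_force: 66.3
```

Emit:
servo_tool(commands=[{"delta_pos":[0,0,0.02],"turn":[0,0,0]},{"delta_pos":[0,0,0.02],"turn":[0,0,0]}])

```text
t: 9.57
ee_pos: [0.6733, 0.0215, 0.0306]
tcp_rot: [2.221, 2.221, 0.001]
wrist_force: [-0.4, 0.6, -2.2]
grip_width: 0.0571
grip_force: 66.3
```

Emit:
servo_tool(commands=[{"delta_pos":[0,0,0],"turn":[0,0,0]},{"delta_pos":[0,0,0],"turn":[0,0,0]},{"delta_pos":[0,0,0],"turn":[0,0,0]},{"delta_pos":[0,0,0],"turn":[0,0,0]},{"delta_pos":[0,0,0],"turn":[0,0,0]},{"delta_pos":[0,0,-0.3],"turn":[0,0,0]},{"delta_pos":[0,0,-1],"turn":[0,0,0]},{"delta_pos":[0,0,-1],"turn":[0,0,0]}], fingers=1)

```text
t: 10.58
ee_pos: [0.6773, 0.023, 0.1177]
tcp_rot: [2.216, 2.217, 0.013]
wrist_force: [-0.3, -0.5, 0.6]
grip_width: 0.0856
grip_force: 0.0
```

Emit:
servo_tool(commands=[{"delta_pos":[0.3,-0.4,-0.5],"turn":[0,0,0]},{"delta_pos":[0.8,-0.98,-0.5],"turn":[0,0,0]},{"delta_pos":[0.8,-0.98,-0.5],"turn":[0,0,0]}])

```text
t: 10.95
ee_pos: [0.5907, 0.0906, 0.1521]
tcp_rot: [-2.211, -2.23, -0.0]
wrist_force: [1.0, -0.9, -0.2]
grip_width: 0.0855
grip_force: 0.0
```

Emit:
servo_tool(commands=[{"delta_pos":[0.4,-0.5,0],"turn":[0,0,0]},{"delta_pos":[0.8,-0.98,0],"turn":[0,0,0]},{"delta_pos":[0.8,-0.98,0],"turn":[0,0,0]}])

```text
t: 11.32
ee_pos: [0.5135, 0.1525, 0.1514]
tcp_rot: [-2.214, -2.229, 0.0]
wrist_force: [0.7, 0.8, 0.4]
grip_width: 0.085
grip_force: 0.0
```

Emit:
servo_tool(commands=[{"delta_pos":[0.4,-0.5,0],"turn":[0,0,0]},{"delta_pos":[0.8,-0.98,0],"turn":[0,0,0]},{"delta_pos":[0.8,-0.98,0],"turn":[0,0,0]}])

```text
t: 11.7
ee_pos: [0.4359, 0.2157, 0.1512]
tcp_rot: [2.215, 2.228, 0.001]
wrist_force: [1.3, -0.3, 0.2]
grip_width: 0.0856
grip_force: 0.0
```

Emit:
servo_tool(commands=[{"delta_pos":[0.4,-0.5,0],"turn":[0,0,0]},{"delta_pos":[0.8,-0.98,0],"turn":[0,0,0]},{"delta_pos":[0.8,-0.98,0],"turn":[0,0,0]},{"delta_pos":[0.8,-0.98,0],"turn":[0,0,0]},{"delta_pos":[0.8,-0.98,0],"turn":[0,0,0]}])

```text
t: 12.32
ee_pos: [0.3612, 0.2764, 0.1505]
tcp_rot: [2.224, 2.218, 0.0]
wrist_force: [-0.8, 0.7, -0.4]
grip_width: 0.0854
grip_force: 0.0
```

```bash
python3 - <<'E'
from rig import arm
from h import *
q=arm.sense();e=q["ee_pos"];print(e,q["tcp_rot"],q["wrist_force"],q["joint_pos"].round(2))
s=arm.capture("side");u,v=proj(s,[.673,.02,.04])[0].astype(int)
for c in [s,arm.capture("top")]:
    u,v=proj(c,[.673,.02,.041])[0].astype(int);print(meas(c,(u,v),"collar",(14,30),z0=.03,w=18))
E
```

```text
[0.36117673 0.27637267 0.15050515] [2.22441009e+00 2.21787791e+00 1.87102359e-04] [-0.81740738  0.66478427 -0.42338652] [ 0.13  0.4  -0.99  2.09  0.43  0.88 -1.11]
(array([0.67018761, 0.02464357]), 373.5, 413.1768957544118)
(array([0.67268854, 0.02165174]), 356.0, 370.3218616005033)
```

Emit:
servo_tool(commands=[{"delta_pos":[0.165,-0.23,0.4],"turn":[0,0,0]},{"delta_pos":[0.165,-0.23,0.8],"turn":[0,0,0]},{"delta_pos":[0.165,-0.23,1],"turn":[0,0,0]},{"delta_pos":[0.165,-0.23,1],"turn":[0,0,0]}])

```text
t: 12.92
ee_pos: [0.3408, 0.29, 0.0698]
tcp_rot: [-2.222, -2.22, 0.003]
wrist_force: [0.1, -0.2, -0.0]
grip_width: 0.0855
grip_force: 0.0
```

Emit:
servo_tool(commands=[{"delta_pos":[0,0,0.3],"turn":[0,0,0]},{"delta_pos":[0,0,0.6],"turn":[0,0,0]},{"delta_pos":[0,0,0.8],"turn":[0,0,0]},{"delta_pos":[0,0,0.86],"turn":[0,0,0]},{"delta_pos":[0,0,0.86],"turn":[0,0,0]}])

```text
t: 13.55
ee_pos: [0.3417, 0.291, 0.0023]
tcp_rot: [2.222, 2.221, 0.001]
wrist_force: [1.2, 0.7, 0.5]
grip_width: 0.0856
grip_force: 0.0
```

Emit:
servo_tool(commands=[{"delta_pos":[0,0,0],"turn":[0,0,0]},{"delta_pos":[0,0,0],"turn":[0,0,0]},{"delta_pos":[0,0,0],"turn":[0,0,0]},{"delta_pos":[0,0,0],"turn":[0,0,0]},{"delta_pos":[0,0,0],"turn":[0,0,0]},{"delta_pos":[0,0,0],"turn":[0,0,0]},{"delta_pos":[0,0,0],"turn":[0,0,0]}], fingers=-1)

```text
t: 14.42
ee_pos: [0.3417, 0.2911, 0.0029]
tcp_rot: [2.221, 2.221, 0.002]
wrist_force: [-1.0, -1.7, 10.7]
grip_width: 0.0539
grip_force: 60.7
```

Emit:
servo_tool(commands=[{"delta_pos":[0,0,-0.3],"turn":[0,0,0]},{"delta_pos":[0,0,-0.7],"turn":[0,0,0]},{"delta_pos":[0,0,-1],"turn":[0,0,0]},{"delta_pos":[0,0,-1],"turn":[0,0,0]}])

```text
t: 14.92
ee_pos: [0.3421, 0.2912, 0.083]
tcp_rot: [2.221, 2.22, 0.005]
wrist_force: [0.3, 0.8, -2.7]
grip_width: 0.0543
grip_force: 65.0
```

Emit:
servo_tool(commands=[{"delta_pos":[0,0,-0.5],"turn":[0,0,0]},{"delta_pos":[-0.3,0.4,-0.9],"turn":[0,0,0]},{"delta_pos":[-0.67,0.83,-0.9],"turn":[0,0,0]},{"delta_pos":[-0.67,0.83,-0.9],"turn":[0,0,0]}])

```text
t: 15.42
ee_pos: [0.4101, 0.2334, 0.1526]
tcp_rot: [2.229, 2.212, -0.002]
wrist_force: [-0.2, 0.1, -2.4]
grip_width: 0.0538
grip_force: 65.1
```

Emit:
servo_tool(commands=[{"delta_pos":[-0.33,0.41,0],"turn":[0,0,0]},{"delta_pos":[-0.67,0.83,0],"turn":[0,0,0]},{"delta_pos":[-0.67,0.83,0],"turn":[0,0,0]}])

```text
t: 15.8
ee_pos: [0.4755, 0.1805, 0.152]
tcp_rot: [-2.228, -2.215, 0.003]
wrist_force: [-0.5, 0.7, -2.0]
grip_width: 0.0537
grip_force: 65.1
```

Emit:
servo_tool(commands=[{"delta_pos":[-0.33,0.41,0],"turn":[0,0,0]},{"delta_pos":[-0.67,0.83,0],"turn":[0,0,0]},{"delta_pos":[-0.67,0.83,0],"turn":[0,0,0]}])

```text
t: 16.18
ee_pos: [0.5416, 0.1272, 0.1521]
tcp_rot: [-2.227, -2.216, 0.002]
wrist_force: [0.2, 0.8, -2.1]
grip_width: 0.0534
grip_force: 65.1
```

Emit:
servo_tool(commands=[{"delta_pos":[-0.33,0.41,0],"turn":[0,0,0]},{"delta_pos":[-0.67,0.83,0],"turn":[0,0,0]},{"delta_pos":[-0.67,0.83,0],"turn":[0,0,0]}])

```text
t: 16.55
ee_pos: [0.6077, 0.074, 0.1521]
tcp_rot: [-2.226, -2.217, 0.002]
wrist_force: [-0.1, 0.5, -2.6]
grip_width: 0.0537
grip_force: 65.1
```

Emit:
servo_tool(commands=[{"delta_pos":[-0.33,0.41,0],"turn":[0,0,0]},{"delta_pos":[-0.6,0.75,0],"turn":[0,0,0]},{"delta_pos":[-0.67,0.83,0],"turn":[0,0,0]},{"delta_pos":[-0.67,0.83,0],"turn":[0,0,0]},{"delta_pos":[-0.67,0.83,0],"turn":[0,0,0]}])

```text
t: 17.18
ee_pos: [0.6715, 0.0252, 0.1535]
tcp_rot: [-2.217, -2.224, 0.0]
wrist_force: [0.2, 0.5, -1.9]
grip_width: 0.0539
grip_force: 65.1
```

```bash
python3 - <<'E'
from rig import arm
from h import *
q=arm.sense();e=q["ee_pos"];print(e,q["wrist_force"],q["wrist_torque"])
s=arm.capture("side")
u,v=proj(s,[e[0],e[1],e[2]+.011])[0].astype(int);print(u,v)
crop(s,u-40,v-35,80,90,6,[(.673,.0215,.03,.006),(.673,.0215,.092,.006)],"c5.png")
E
```

```text
[0.67154596 0.02515447 0.15346249] [ 0.17894636  0.45834493 -1.8667717 ] [ 0.00926475  0.00680763 -0.02631721]
273 141
```

View pics/c5.png

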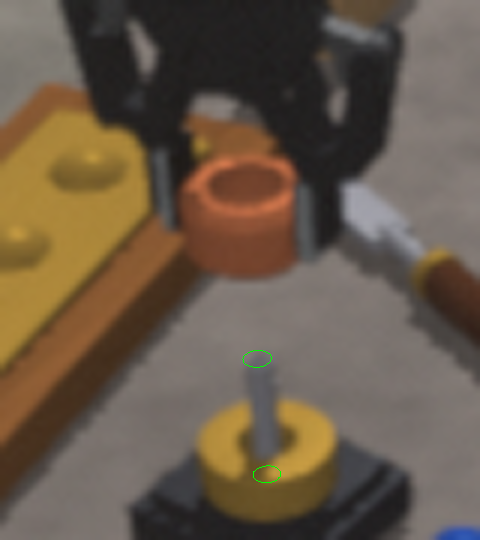

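The pot is level, the collar is seated around the rod (263,440), and the rod tip is at (258,360). I lower the pot now.

Emit:
servo_tool(commands=[{"delta_pos":[-0.03,0.02,0.2],"turn":[0,0,0]},{"delta_pos":[-0.03,0.02,0.45],"turn":[0,0,0]},{"delta_pos":[-0.03,0.02,0.65],"turn":[0,0,0]},{"delta_pos":[-0.03,0.02,0.75],"turn":[0,0,0]},{"delta_pos":[-0.03,0.02,0.85],"turn":[0,0,0]},{"delta_pos":[-0.03,0.02,0.85],"turn":[0,0,0]}])

```text
t: 17.98
ee_pos: [0.6744, 0.0203, 0.0851]
tcp_rot: [-2.221, -2.221, 0.001]
wrist_force: [0.3, 0.7, -2.5]
grip_width: 0.0536
grip_force: 65.1
```

```bash
python3 - <<'E'
from rig import arm
from h import *
q=arm.sense();e=q["ee_pos"];print(e,q["wrist_force"],q["wrist_torque"])
s=arm.capture("side")
u,v=proj(s,[e[0],e[1],e[2]+.011])[0].astype(int)
crop(s,u-35,v-35,70,65,7,[],"c6.png")
E
```

```text
[0.6743919  0.02033828 0.08514328] [ 0.2926869   0.66537547 -2.45988511] [-0.03287137  0.0085854  -0.04919173]
```

View pics/c6.png

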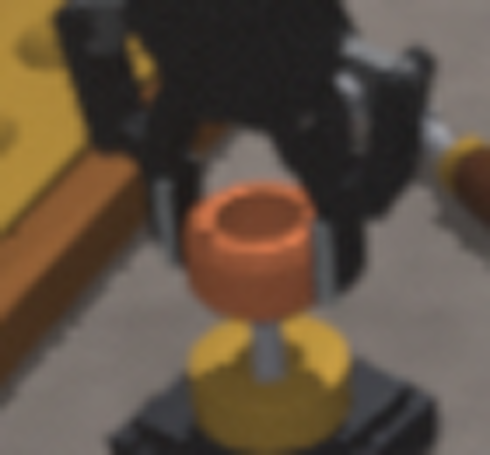

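The rod (268,350) enters the pot centrally with no contact force. I continue down, release and head for the spire.

Emit:
servo_tool(commands=[{"delta_pos":[0,0,0.15],"turn":[0,0,0]},{"delta_pos":[0,0,0.27],"turn":[0,0,0]},{"delta_pos":[0,0,0.34],"turn":[0,0,0]},{"delta_pos":[0,0,0.37],"turn":[0,0,0]},{"delta_pos":[0,0,0.37],"turn":[0,0,0]}])

```text
t: 18.65
ee_pos: [0.6747, 0.0204, 0.056]
tcp_rot: [-2.221, -2.221, -0.0]
wrist_force: [-1.0, 0.0, -2.5]
grip_width: 0.0536
grip_force: 65.2
```

Emit:
servo_tool(commands=[{"delta_pos":[0,0,0.02],"turn":[0,0,0]},{"delta_pos":[0,0,0.02],"turn":[0,0,0]}])

```text
t: 18.9
ee_pos: [0.6751, 0.0205, 0.0552]
tcp_rot: [2.221, 2.221, 0.001]
wrist_force: [-1.1, 0.8, 0.2]
grip_width: 0.0538
grip_force: 65.4
```

Emit:
servo_tool(commands=[{"delta_pos":[0,0,0],"turn":[0,0,0]},{"delta_pos":[0,0,0],"turn":[0,0,0]},{"delta_pos":[0,0,0],"turn":[0,0,0]},{"delta_pos":[0,0,0],"turn":[0,0,0]},{"delta_pos":[0,0,0],"turn":[0,0,0]},{"delta_pos":[0,0,-0.3],"turn":[0,0,0]},{"delta_pos":[0,0,-1],"turn":[0,0,0]},{"delta_pos":[0,0,-1],"turn":[0,0,0]}], fingers=1)

```text
t: 19.9
ee_pos: [0.6787, 0.0219, 0.1418]
tcp_rot: [2.216, 2.217, 0.013]
wrist_force: [0.3, 0.0, 0.1]
grip_width: 0.0852
grip_force: 0.0
```

Emit:
servo_tool(commands=[{"delta_pos":[-0.2,-0.4,-0.2],"turn":[0,0,0]},{"delta_pos":[-0.47,-0.83,-0.25],"turn":[0,0,0]},{"delta_pos":[-0.47,-0.83,-0.25],"turn":[0,0,0]}])

```text
t: 20.27
ee_pos: [0.6065, -0.0201, 0.1553]
tcp_rot: [2.223, 2.218, -0.004]
wrist_force: [0.3, 1.1, 0.1]
grip_width: 0.0852
grip_force: 0.0
```

Emit:
servo_tool(commands=[{"delta_pos":[-0.2,-0.4,0],"turn":[0,0,0]},{"delta_pos":[-0.47,-0.83,0],"turn":[0,0,0]},{"delta_pos":[-0.47,-0.83,0],"turn":[0,0,0]}])

```text
t: 20.65
ee_pos: [0.5403, -0.0568, 0.1545]
tcp_rot: [2.224, 2.219, -0.004]
wrist_force: [1.0, -0.6, 1.7]
grip_width: 0.0853
grip_force: 0.0
```

Emit:
servo_tool(commands=[{"delta_pos":[-0.2,-0.4,0],"turn":[0,0,0]},{"delta_pos":[-0.47,-0.83,0],"turn":[0,0,0]},{"delta_pos":[-0.47,-0.83,0],"turn":[0,0,0]},{"delta_pos":[-0.47,-0.83,0],"turn":[0,0,0]},{"delta_pos":[-0.47,-0.83,0],"turn":[0,0,0]}])

```text
t: 21.28
ee_pos: [0.4772, -0.0913, 0.155]
tcp_rot: [2.219, 2.223, 0.003]
wrist_force: [0.7, 0.5, -0.3]
grip_width: 0.0854
grip_force: 0.0
```

```bash
python3 - <<'E'
from rig import arm
from h import *
q=arm.sense();e=q["ee_pos"];print(e,q["tcp_rot"],q["wrist_force"],q["joint_pos"].round(2))
for c in [arm.capture("side"),arm.capture("top")]:
    u,v=proj(c,[.673,.02,.068])[0].astype(int);print(meas(c,(u,v),"pot",(3,14),z0=.052,w=18))
E
```

```text
[ 0.47719241 -0.0912675   0.15502691] [2.21888937 2.22298276 0.00313156] [ 0.6520062   0.50563521 -0.25310416] [ 0.92  0.43 -0.95  2.01  0.45  0.91 -0.26]
(array([0.67270349, 0.02000008]), 341.5, 370.6720345853828)
(array([0.67495259, 0.01787   ]), 315.0, 334.459223536076)
```

Emit:
servo_tool(commands=[{"delta_pos":[-0.03,-0.02,0.4],"turn":[0,0,0]},{"delta_pos":[-0.03,-0.02,0.8],"turn":[0,0,0]},{"delta_pos":[-0.03,-0.02,1],"turn":[0,0,0]},{"delta_pos":[-0.03,-0.02,1],"turn":[0,0,0]}])

```text
t: 21.88
ee_pos: [0.4735, -0.0942, 0.0738]
tcp_rot: [-2.219, -2.221, 0.001]
wrist_force: [1.0, 0.1, -0.3]
grip_width: 0.0856
grip_force: 0.0
```

Emit:
servo_tool(commands=[{"delta_pos":[0,0,0.3],"turn":[0,0,0]},{"delta_pos":[0,0,0.55],"turn":[0,0,0]},{"delta_pos":[0,0,0.7],"turn":[0,0,0]},{"delta_pos":[0,0,0.77],"turn":[0,0,0]},{"delta_pos":[0,0,0.81],"turn":[0,0,0]},{"delta_pos":[0,0,0.81],"turn":[0,0,0]}])

```text
t: 22.62
ee_pos: [0.4742, -0.095, 0.01]
tcp_rot: [2.221, 2.221, 0.0]
wrist_force: [-0.1, 0.3, -0.3]
grip_width: 0.0856
grip_force: 0.0
```

Emit:
servo_tool(commands=[{"delta_pos":[0,0,0],"turn":[0,0,0]},{"delta_pos":[0,0,0],"turn":[0,0,0]},{"delta_pos":[0,0,0],"turn":[0,0,0]},{"delta_pos":[0,0,0],"turn":[0,0,0]},{"delta_pos":[0,0,0],"turn":[0,0,0]},{"delta_pos":[0,0,0],"turn":[0,0,0]},{"delta_pos":[0,0,0],"turn":[0,0,0]},{"delta_pos":[0,0,0],"turn":[0,0,0]}], fingers=-1)

```text
t: 23.62
ee_pos: [0.4746, -0.095, 0.0107]
tcp_rot: [2.22, 2.221, 0.0]
wrist_force: [-2.2, 0.3, 10.4]
grip_width: 0.0414
grip_force: 59.4
```

Emit:
servo_tool(commands=[{"delta_pos":[0,0,-0.3],"turn":[0,0,0]},{"delta_pos":[0,0,-0.7],"turn":[0,0,0]},{"delta_pos":[0,0,-1],"turn":[0,0,0]},{"delta_pos":[0,0,-1],"turn":[0,0,0]}])

```text
t: 24.12
ee_pos: [0.475, -0.0953, 0.0909]
tcp_rot: [2.22, 2.219, 0.002]
wrist_force: [-0.3, -0.6, -3.3]
grip_width: 0.0414
grip_force: 62.0
```

Emit:
servo_tool(commands=[{"delta_pos":[0,0,-0.5],"turn":[0,0,0]},{"delta_pos":[0.2,0.4,-0.95],"turn":[0,0,0]},{"delta_pos":[0.48,0.83,-0.95],"turn":[0,0,0]},{"delta_pos":[0.48,0.83,-0.95],"turn":[0,0,0]}])

```text
t: 24.62
ee_pos: [0.5421, -0.0539, 0.1651]
tcp_rot: [-2.218, -2.225, -0.004]
wrist_force: [-0.2, -0.6, -2.7]
grip_width: 0.0412
grip_force: 62.1
```

Emit:
servo_tool(commands=[{"delta_pos":[0.24,0.41,0],"turn":[0,0,0]},{"delta_pos":[0.48,0.83,0],"turn":[0,0,0]},{"delta_pos":[0.48,0.83,0],"turn":[0,0,0]}])

```text
t: 25.0
ee_pos: [0.6072, -0.016, 0.1639]
tcp_rot: [-2.217, -2.223, -0.001]
wrist_force: [-0.3, -1.2, -2.2]
grip_width: 0.0414
grip_force: 62.2
```

Emit:
servo_tool(commands=[{"delta_pos":[0.24,0.41,0],"turn":[0,0,0]},{"delta_pos":[0.45,0.75,0],"turn":[0,0,0]},{"delta_pos":[0.48,0.82,0],"turn":[0,0,0]},{"delta_pos":[0.48,0.82,0],"turn":[0,0,0]},{"delta_pos":[0.48,0.82,0],"turn":[0,0,0]}])

```text
t: 25.62
ee_pos: [0.671, 0.0188, 0.165]
tcp_rot: [-2.222, -2.22, 0.004]
wrist_force: [-0.9, -0.8, -1.8]
grip_width: 0.0414
grip_force: 62.3
```

```bash
python3 - <<'E'
from rig import arm
from h import *
q=arm.sense();e=q["ee_pos"];print(e,q["tcp_rot"],q["wrist_force"],q["wrist_torque"],q["grip_width"])
E
```

```text
[0.67097705 0.01876583 0.16496153] [-2.22214415 -2.22024607  0.00357457] [-0.90132841 -0.78428968 -1.76167807] [-0.02889827  0.04109816  0.0488962 ] 0.041352328290170194
```

Emit:
servo_tool(commands=[{"delta_pos":[0.01,0.03,0.2],"turn":[0,0,0]},{"delta_pos":[0.01,0.03,0.45],"turn":[0,0,0]},{"delta_pos":[0.01,0.03,0.6],"turn":[0,0,0]},{"delta_pos":[0.01,0.03,0.7],"turn":[0,0,0]},{"delta_pos":[0.01,0.03,0.77],"turn":[0,0,0]},{"delta_pos":[0.01,0.03,0.82],"turn":[0,0,0]},{"delta_pos":[0.01,0.03,0.82],"turn":[0,0,0]}])

```text
t: 26.5
ee_pos: [0.6747, 0.0212, 0.1001]
tcp_rot: [2.221, 2.222, 0.0]
wrist_force: [0.2, -0.4, -2.5]
grip_width: 0.0412
grip_force: 62.3
```

Emit:
servo_tool(commands=[{"delta_pos":[0,0,0.03],"turn":[0,0,0]},{"delta_pos":[0,0,0.05],"turn":[0,0,0]},{"delta_pos":[0,0,0.05],"turn":[0,0,0]}])

```text
t: 26.88
ee_pos: [0.6746, 0.0211, 0.0961]
tcp_rot: [2.221, 2.222, -0.0]
wrist_force: [-0.7, 0.0, -2.0]
grip_width: 0.0415
grip_force: 62.3
```

Emit:
servo_tool(commands=[{"delta_pos":[0,0,0.02],"turn":[0,0,0]},{"delta_pos":[0,0,0.025],"turn":[0,0,0]},{"delta_pos":[0,0,0.025],"turn":[0,0,0]}])

```text
t: 27.25
ee_pos: [0.6749, 0.0211, 0.0945]
tcp_rot: [2.221, 2.221, 0.001]
wrist_force: [-0.1, -0.2, 0.2]
grip_width: 0.0414
grip_force: 62.5
```

Emit:
servo_tool(commands=[{"delta_pos":[0,0,0],"turn":[0,0,0]},{"delta_pos":[0,0,0],"turn":[0,0,0]},{"delta_pos":[0,0,0],"turn":[0,0,0]},{"delta_pos":[0,0,0],"turn":[0,0,0]},{"delta_pos":[0,0,0],"turn":[0,0,0]},{"delta_pos":[0,0,-0.3],"turn":[0,0,0]},{"delta_pos":[0,0,-0.7],"turn":[0,0,0]},{"delta_pos":[0,0,-1],"turn":[0,0,0]}], fingers=1)

```text
t: 28.25
ee_pos: [0.6756, 0.0216, 0.1774]
tcp_rot: [2.22, 2.221, 0.004]
wrist_force: [-0.1, 0.2, 0.2]
grip_width: 0.0853
grip_force: 0.0
```

Emit:
servo_tool(commands=[{"delta_pos":[0,0,-0.3],"turn":[0,0,0]},{"delta_pos":[-0.3,-0.1,-0.3],"turn":[0,0,0]},{"delta_pos":[-0.86,-0.2,-0.3],"turn":[0,0,0]},{"delta_pos":[-0.86,-0.2,-0.3],"turn":[0,0,0]}])

```text
t: 28.75
ee_pos: [0.6586, -0.054, 0.1988]
tcp_rot: [2.228, 2.211, -0.004]
wrist_force: [0.3, -0.8, -0.3]
grip_width: 0.0854
grip_force: 0.0
```

Emit:
servo_tool(commands=[{"delta_pos":[-0.43,-0.1,0],"turn":[0,0,0]},{"delta_pos":[-0.86,-0.2,0],"turn":[0,0,0]},{"delta_pos":[-0.86,-0.2,0],"turn":[0,0,0]}])

```text
t: 29.12
ee_pos: [0.6423, -0.1207, 0.1986]
tcp_rot: [2.226, 2.214, -0.003]
wrist_force: [-1.2, -0.1, -1.0]
grip_width: 0.0856
grip_force: 0.0
```

Emit:
servo_tool(commands=[{"delta_pos":[-0.43,-0.1,0],"turn":[0,0,0]},{"delta_pos":[-0.86,-0.2,0],"turn":[0,0,0]},{"delta_pos":[-0.86,-0.2,0],"turn":[0,0,0]}])

```text
t: 29.5
ee_pos: [0.6263, -0.1883, 0.1984]
tcp_rot: [2.226, 2.216, -0.002]
wrist_force: [0.4, -0.0, -0.5]
grip_width: 0.085
grip_force: 0.0
```

Emit:
servo_tool(commands=[{"delta_pos":[-0.43,-0.1,0],"turn":[0,0,0]},{"delta_pos":[-0.86,-0.2,0.5],"turn":[0,0,0]},{"delta_pos":[-0.86,-0.2,0.5],"turn":[0,0,0]}])

```text
t: 29.88
ee_pos: [0.6079, -0.2562, 0.155]
tcp_rot: [-2.222, -2.214, 0.006]
wrist_force: [0.2, -0.7, -0.3]
grip_width: 0.0852
grip_force: 0.0
```

Emit:
servo_tool(commands=[{"delta_pos":[-0.43,-0.1,0],"turn":[0,0,0]},{"delta_pos":[-0.86,-0.2,0],"turn":[0,0,0]},{"delta_pos":[-0.86,-0.2,0],"turn":[0,0,0]},{"delta_pos":[-0.86,-0.2,0],"turn":[0,0,0]},{"delta_pos":[-0.86,-0.2,0],"turn":[0,0,0]}])

```text
t: 30.5
ee_pos: [0.5959, -0.32, 0.1588]
tcp_rot: [2.217, 2.225, 0.002]
wrist_force: [0.5, -0.3, 0.4]
grip_width: 0.0854
grip_force: 0.0
```

```bash
python3 - <<'E'
from rig import arm
from h import *
q=arm.sense();print(q["ee_pos"],q["joint_pos"].round(2))
s=arm.capture("side");t=arm.capture("top")
for c in [s,t]:
    u,v=proj(c,[.673,.02,.115])[0].astype(int)
    print(meas(c,(u,v),"spire",(14,30),z0=.084,w=30 if c is t else 22))
crop(s,240,110,75,90,6,[(.674,.02,.03,.03),(.674,.02,.052,.03),(.674,.02,.084,.022),(.674,.02,.108,.022)],"c7.png")
E
```

```text
[ 0.59593165 -0.32000545  0.15879557] [ 0.99  0.73 -0.82  1.53  0.57  1.13  0.05]
(array([0.67493216, 0.01937643]), 375.5, 379.88018901413307)
(array([0.6624912 , 0.02463384]), 377.5, 226.86088685458526)
```

View pics/c7.png

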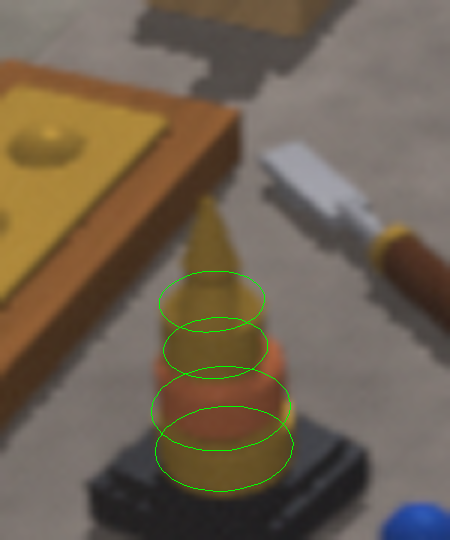

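The granite finial is complete and upright: spire point (207,198), foot on the pot, matching the projected rings. Now the red collar.

Emit:
servo_tool(commands=[{"delta_pos":[-0.03,0,0.4],"turn":[0,0,0]},{"delta_pos":[-0.03,0,0.8],"turn":[0,0,0]},{"delta_pos":[-0.03,0,1],"turn":[0,0,0]},{"delta_pos":[-0.03,0,1],"turn":[0,0,0]}])

```text
t: 31.1
ee_pos: [0.5942, -0.3244, 0.0771]
tcp_rot: [-2.219, -2.221, 0.0]
wrist_force: [-0.7, 0.0, 0.9]
grip_width: 0.0854
grip_force: 0.0
```

Emit:
servo_tool(commands=[{"delta_pos":[0,0,0.3],"turn":[0,0,0]},{"delta_pos":[0,0,0.6],"turn":[0,0,0]},{"delta_pos":[0,0,0.85],"turn":[0,0,0]},{"delta_pos":[0,0,0.97],"turn":[0,0,0]},{"delta_pos":[0,0,0.97],"turn":[0,0,0]}])

```text
t: 31.72
ee_pos: [0.5942, -0.3249, -0.0006]
tcp_rot: [-2.22, -2.221, 0.0]
wrist_force: [0.4, 0.0, -0.3]
grip_width: 0.0851
grip_force: 0.0
```

Emit:
servo_tool(commands=[{"delta_pos":[0,0,0],"turn":[0,0,0]},{"delta_pos":[0,0,0],"turn":[0,0,0]},{"delta_pos":[0,0,0],"turn":[0,0,0]},{"delta_pos":[0,0,0],"turn":[0,0,0]},{"delta_pos":[0,0,0],"turn":[0,0,0]},{"delta_pos":[0,0,0],"turn":[0,0,0]},{"delta_pos":[0,0,0],"turn":[0,0,0]}], fingers=-1, force=40)

```text
t: 32.6
ee_pos: [0.5957, -0.3257, 0.0018]
tcp_rot: [2.22, 2.22, 0.001]
wrist_force: [0.2, 0.2, 6.0]
grip_width: 0.0572
grip_force: 44.3
```

Emit:
servo_tool(commands=[{"delta_pos":[0,0,-0.3],"turn":[0,0,0]},{"delta_pos":[0,0,-0.7],"turn":[0,0,0]},{"delta_pos":[0,0,-1],"turn":[0,0,0]},{"delta_pos":[0,0,-1],"turn":[0,0,0]}])

```text
t: 33.1
ee_pos: [0.5965, -0.326, 0.0838]
tcp_rot: [2.218, 2.218, 0.002]
wrist_force: [0.4, -0.9, -1.3]
grip_width: 0.0572
grip_force: 43.6
```

Emit:
servo_tool(commands=[{"delta_pos":[0,0,-0.5],"turn":[0,0,0]},{"delta_pos":[0.4,-0.1,-1],"turn":[0,0,0]},{"delta_pos":[0.9,-0.25,-1],"turn":[0,0,0]},{"delta_pos":[0.9,-0.25,-1],"turn":[0,0,0]}])

```text
t: 33.6
ee_pos: [0.574, -0.2488, 0.1607]
tcp_rot: [-2.213, -2.227, -0.0]
wrist_force: [-0.6, -0.9, -1.3]
grip_width: 0.0577
grip_force: 43.6
```

Emit:
servo_tool(commands=[{"delta_pos":[0.5,-0.1,-0.3],"turn":[0,0,0]},{"delta_pos":[0.94,-0.25,-0.5],"turn":[0,0,0]},{"delta_pos":[0.94,-0.25,-0.5],"turn":[0,0,0]}])

```text
t: 33.98
ee_pos: [0.5547, -0.1752, 0.2014]
tcp_rot: [2.216, 2.226, 0.001]
wrist_force: [-0.8, 0.0, -1.2]
grip_width: 0.0572
grip_force: 43.6
```

Emit:
servo_tool(commands=[{"delta_pos":[0.5,-0.1,0],"turn":[0,0,0]},{"delta_pos":[0.94,-0.25,0],"turn":[0,0,0]},{"delta_pos":[0.94,-0.25,0],"turn":[0,0,0]}])

```text
t: 34.35
ee_pos: [0.5338, -0.1009, 0.1999]
tcp_rot: [-2.216, -2.225, 0.001]
wrist_force: [-0.1, -1.4, -0.1]
grip_width: 0.0574
grip_force: 43.6
```

Emit:
servo_tool(commands=[{"delta_pos":[0.5,-0.1,0],"turn":[0,0,0]},{"delta_pos":[0.94,-0.25,0],"turn":[0,0,0]},{"delta_pos":[0.94,-0.25,0],"turn":[0,0,0]}])

```text
t: 34.72
ee_pos: [0.5143, -0.0264, 0.2002]
tcp_rot: [-2.217, -2.224, 0.0]
wrist_force: [0.8, -0.6, -0.6]
grip_width: 0.0571
grip_force: 43.6
```

Emit:
servo_tool(commands=[{"delta_pos":[0.5,0,0],"turn":[0,0,0]},{"delta_pos":[0.94,0,0],"turn":[0,0,0]},{"delta_pos":[0.94,0,0],"turn":[0,0,0]}])

```text
t: 35.1
ee_pos: [0.5154, 0.0485, 0.2004]
tcp_rot: [-2.218, -2.224, -0.002]
wrist_force: [0.0, -0.8, 0.1]
grip_width: 0.0573
grip_force: 43.6
```

Emit:
servo_tool(commands=[{"delta_pos":[0.5,0.1,0],"turn":[0,0,0]},{"delta_pos":[0.94,0.15,0],"turn":[0,0,0]},{"delta_pos":[0.94,0.15,0],"turn":[0,0,0]}])

```text
t: 35.48
ee_pos: [0.5276, 0.1236, 0.2003]
tcp_rot: [-2.219, -2.223, -0.002]
wrist_force: [-0.6, -0.2, -0.3]
grip_width: 0.0573
grip_force: 43.6
```

Emit:
servo_tool(commands=[{"delta_pos":[0.5,0.1,0],"turn":[0,0,0]},{"delta_pos":[0.94,0.2,0],"turn":[0,0,0]},{"delta_pos":[0.94,0.2,0],"turn":[0,0,0]}])

```text
t: 35.85
ee_pos: [0.5436, 0.1984, 0.2001]
tcp_rot: [-2.22, -2.222, -0.001]
wrist_force: [-0.6, 0.1, -0.2]
grip_width: 0.0578
grip_force: 43.5
```

Emit:
servo_tool(commands=[{"delta_pos":[0.5,0.1,0],"turn":[0,0,0]},{"delta_pos":[0.94,0.2,0.5],"turn":[0,0,0]},{"delta_pos":[0.94,0.2,0.5],"turn":[0,0,0]}])

```text
t: 36.22
ee_pos: [0.5575, 0.2717, 0.1567]
tcp_rot: [-2.219, -2.221, 0.009]
wrist_force: [-0.6, -1.0, -0.5]
grip_width: 0.0574
grip_force: 43.5
```

Emit:
servo_tool(commands=[{"delta_pos":[0.5,0.1,0.2],"turn":[0,0,0]},{"delta_pos":[0.9,0.14,0.5],"turn":[0,0,0]},{"delta_pos":[0.9,0.14,0.5],"turn":[0,0,0]},{"delta_pos":[0.9,0.14,0.5],"turn":[0,0,0]},{"delta_pos":[0.9,0.14,0.5],"turn":[0,0,0]}])

```text
t: 36.85
ee_pos: [0.5715, 0.3426, 0.1214]
tcp_rot: [2.223, 2.217, 0.001]
wrist_force: [0.3, -1.1, -0.2]
grip_width: 0.0572
grip_force: 43.5
```

```bash
python3 - <<'E'
from rig import arm
from h import *
q=arm.sense();e=q["ee_pos"];print(e,q["tcp_rot"],q["wrist_force"],q["joint_pos"].round(2),q["grip_width"])
s=arm.capture("side")
u,v=proj(s,[e[0],e[1],e[2]+.011])[0].astype(int);print(u,v,proj(s,[.572,.344,.064]))
crop(s,u-45,v-40,90,105,5.7,[(.572,.345,.03,.006),(.572,.345,.064,.006),(e[0],e[1],e[2]+.022,.013),(e[0],e[1],e[2],.03)],"c8.png")
E
```

```text
[0.57152832 0.34255918 0.12135722] [2.22339362e+00 2.21674475e+00 6.86437307e-04] [ 0.27824431 -1.06572181 -0.17912473] [-0.03  0.77 -0.83  1.58  0.63  1.08 -1.04] 0.057186321517576605
246 250 [[249.31659812 274.74021967]]
```

View pics/c8.png

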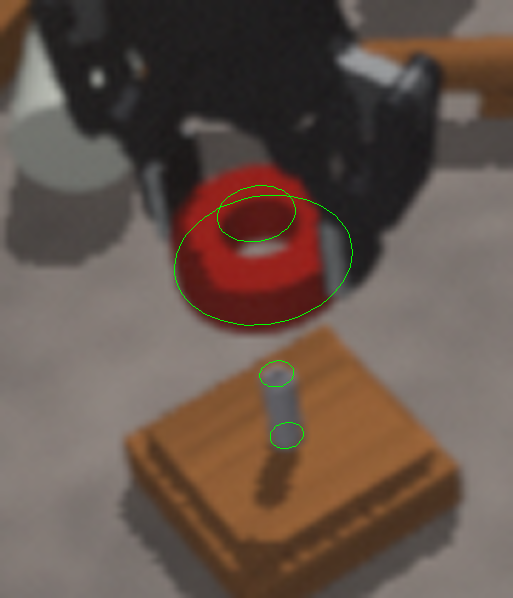

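The red collar's bore (255,220) is above the teak rod, tip (278,378). Allowing for perspective this is within about 2 mm, so I lower in two steps.

Emit:
servo_tool(commands=[{"delta_pos":[0.02,-0.01,0.2],"turn":[0,0,0]},{"delta_pos":[0.02,-0.01,0.45],"turn":[0,0,0]},{"delta_pos":[0.02,-0.01,0.6],"turn":[0,0,0]},{"delta_pos":[0.02,-0.01,0.7],"turn":[0,0,0]},{"delta_pos":[0.02,-0.01,0.77],"turn":[0,0,0]},{"delta_pos":[0.02,-0.01,0.82],"turn":[0,0,0]},{"delta_pos":[0.02,-0.01,0.82],"turn":[0,0,0]}])

```text
t: 37.78
ee_pos: [0.569, 0.3467, 0.0549]
tcp_rot: [2.221, 2.222, 0.0]
wrist_force: [-0.0, -0.3, -1.1]
grip_width: 0.0575
grip_force: 43.5
```

Emit:
servo_tool(commands=[{"delta_pos":[0,0,0.1],"turn":[0,0,0]},{"delta_pos":[0,0,0.2],"turn":[0,0,0]},{"delta_pos":[0,0,0.27],"turn":[0,0,0]},{"delta_pos":[0,0,0.27],"turn":[0,0,0]}])

```text
t: 38.28
ee_pos: [0.5687, 0.3465, 0.0326]
tcp_rot: [-2.221, -2.221, 0.001]
wrist_force: [0.2, 0.2, -0.4]
grip_width: 0.0574
grip_force: 43.6
```

Emit:
servo_tool(commands=[{"delta_pos":[0,0,0.015],"turn":[0,0,0]},{"delta_pos":[0,0,0.015],"turn":[0,0,0]}])

```text
t: 38.52
ee_pos: [0.5691, 0.3468, 0.0322]
tcp_rot: [2.221, 2.222, 0.0]
wrist_force: [0.2, -0.0, -1.0]
grip_width: 0.0574
grip_force: 43.6
```

Emit:
servo_tool(commands=[{"delta_pos":[0,0,0],"turn":[0,0,0]},{"delta_pos":[0,0,0],"turn":[0,0,0]},{"delta_pos":[0,0,0],"turn":[0,0,0]},{"delta_pos":[0,0,0],"turn":[0,0,0]},{"delta_pos":[0,0,0],"turn":[0,0,0]},{"delta_pos":[0,0,-0.3],"turn":[0,0,0]},{"delta_pos":[0,0,-0.7],"turn":[0,0,0]},{"delta_pos":[0,0,-1],"turn":[0,0,0]}], fingers=1)

```text
t: 39.52
ee_pos: [0.5696, 0.3475, 0.1152]
tcp_rot: [2.221, 2.221, 0.004]
wrist_force: [0.0, -0.2, 0.9]
grip_width: 0.0848
grip_force: 0.0
```

Emit:
servo_tool(commands=[{"delta_pos":[0,0,-0.4],"turn":[0,0,0]},{"delta_pos":[-0.4,-0.15,-0.6],"turn":[0,0,0]},{"delta_pos":[-0.77,-0.29,-0.6],"turn":[0,0,0]},{"delta_pos":[-0.77,-0.29,-0.6],"turn":[0,0,0]}], fingers=0.5)

```text
t: 40.02
ee_pos: [0.5463, 0.2822, 0.1612]
tcp_rot: [2.223, 2.217, -0.001]
wrist_force: [0.4, -0.1, 0.6]
grip_width: 0.064
grip_force: 0.0
```

Emit:
servo_tool(commands=[{"delta_pos":[-0.4,-0.15,0],"turn":[0,0,0]},{"delta_pos":[-0.77,-0.29,0],"turn":[0,0,0]},{"delta_pos":[-0.77,-0.29,0],"turn":[0,0,0]}])

```text
t: 40.4
ee_pos: [0.5227, 0.2216, 0.1604]
tcp_rot: [2.223, 2.218, -0.002]
wrist_force: [0.6, 0.7, -0.8]
grip_width: 0.064
grip_force: 0.0
```

Emit:
servo_tool(commands=[{"delta_pos":[-0.4,-0.15,0],"turn":[0,0,0]},{"delta_pos":[-0.77,-0.29,0],"turn":[0,0,0]},{"delta_pos":[-0.77,-0.29,0],"turn":[0,0,0]}])

```text
t: 40.78
ee_pos: [0.4997, 0.1609, 0.1604]
tcp_rot: [2.223, 2.219, -0.001]
wrist_force: [0.9, 0.6, -0.3]
grip_width: 0.0642
grip_force: 0.0
```

Emit:
servo_tool(commands=[{"delta_pos":[-0.4,-0.15,0],"turn":[0,0,0]},{"delta_pos":[-0.75,-0.29,0],"turn":[0,0,0]},{"delta_pos":[-0.75,-0.29,0],"turn":[0,0,0]},{"delta_pos":[-0.75,-0.29,0],"turn":[0,0,0]},{"delta_pos":[-0.75,-0.29,0],"turn":[0,0,0]}])

```text
t: 41.4
ee_pos: [0.4769, 0.1039, 0.1606]
tcp_rot: [-2.219, -2.224, -0.003]
wrist_force: [0.2, -0.1, 0.0]
grip_width: 0.0638
grip_force: 0.0
```

```bash
python3 - <<'E'
from rig import arm
from h import *
q=arm.sense();e=q["ee_pos"];print(e,q["grip_width"],q["joint_pos"].round(2))
s=arm.capture("side");t=arm.capture("top")
for c in [s,t]:
    u,v=proj(c,[.5695,.3465,.041])[0].astype(int);print("redcol",meas(c,(u,v),"collar",(172,6),z0=.03,w=26))
u,v=proj(s,[.4765,.1015,.025])[0].astype(int);print("knob",meas(s,(u,v),"knob",(172,6)))
E
```

```text
[0.47692357 0.10385932 0.16055566] 0.06383109676893638 [ 0.55  0.45 -0.99  2.    0.46  0.94 -0.68]
redcol (array([0.56706691, 0.34962992]), 662.5, 741.8311622235924)
redcol (array([0.56896891, 0.34897408]), 337.5, 382.8231455627829)
knob (array([0.4757997 , 0.10306801]), 362.0, 393.1131177202333)
```

Emit:
servo_tool(commands=[{"delta_pos":[-0.015,0,0.4],"turn":[0,0,0]},{"delta_pos":[-0.015,0,0.8],"turn":[0,0,0]},{"delta_pos":[-0.015,0,1],"turn":[0,0,0]},{"delta_pos":[-0.015,0,1],"turn":[0,0,0]}])

```text
t: 42.0
ee_pos: [0.4756, 0.1012, 0.0794]
tcp_rot: [-2.219, -2.221, 0.002]
wrist_force: [0.1, 0.2, 0.7]
grip_width: 0.0639
grip_force: 0.0
```

Emit:
servo_tool(commands=[{"delta_pos":[0,0,0.3],"turn":[0,0,0]},{"delta_pos":[0,0,0.6],"turn":[0,0,0]},{"delta_pos":[0,0,0.85],"turn":[0,0,0]},{"delta_pos":[0,0,0.94],"turn":[0,0,0]},{"delta_pos":[0,0,0.94],"turn":[0,0,0]}])

```text
t: 42.62
ee_pos: [0.4768, 0.101, 0.0055]
tcp_rot: [2.221, 2.221, 0.001]
wrist_force: [0.0, 0.5, -0.5]
grip_width: 0.064
grip_force: 0.0
```

Emit:
servo_tool(commands=[{"delta_pos":[0,0,0],"turn":[0,0,0]},{"delta_pos":[0,0,0],"turn":[0,0,0]},{"delta_pos":[0,0,0],"turn":[0,0,0]},{"delta_pos":[0,0,0],"turn":[0,0,0]},{"delta_pos":[0,0,0],"turn":[0,0,0]},{"delta_pos":[0,0,0],"turn":[0,0,0]},{"delta_pos":[0,0,0],"turn":[0,0,0]}], fingers=-1, force=40)

```text
t: 43.5
ee_pos: [0.4771, 0.1009, 0.0062]
tcp_rot: [2.22, 2.221, 0.002]
wrist_force: [-0.8, -0.7, 6.0]
grip_width: 0.0429
grip_force: 39.8
```

Emit:
servo_tool(commands=[{"delta_pos":[0,0,-0.3],"turn":[0,0,0]},{"delta_pos":[0,0,-0.7],"turn":[0,0,0]},{"delta_pos":[0,0,-1],"turn":[0,0,0]},{"delta_pos":[0,0,-1],"turn":[0,0,0]}])

```text
t: 44.0
ee_pos: [0.478, 0.1009, 0.087]
tcp_rot: [2.22, 2.219, 0.005]
wrist_force: [-0.7, -0.9, 0.2]
grip_width: 0.0431
grip_force: 41.0
```

Emit:
servo_tool(commands=[{"delta_pos":[0,0,-0.4],"turn":[0,0,0]},{"delta_pos":[0.4,0.15,-0.7],"turn":[0,0,0]},{"delta_pos":[0.77,0.29,-0.7],"turn":[0,0,0]},{"delta_pos":[0.77,0.29,-0.7],"turn":[0,0,0]}])

```text
t: 44.5
ee_pos: [0.4997, 0.1649, 0.1411]
tcp_rot: [-2.217, -2.225, -0.003]
wrist_force: [-0.4, 0.0, -0.5]
grip_width: 0.0428
grip_force: 41.0
```

Emit:
servo_tool(commands=[{"delta_pos":[0.4,0.15,0],"turn":[0,0,0]},{"delta_pos":[0.77,0.29,0],"turn":[0,0,0]},{"delta_pos":[0.77,0.29,0],"turn":[0,0,0]}])

```text
t: 44.88
ee_pos: [0.5221, 0.2255, 0.1403]
tcp_rot: [-2.217, -2.223, -0.0]
wrist_force: [0.1, -0.5, 0.1]
grip_width: 0.0427
grip_force: 41.0
```

Emit:
servo_tool(commands=[{"delta_pos":[0.4,0.15,0],"turn":[0,0,0]},{"delta_pos":[0.77,0.29,0],"turn":[0,0,0]},{"delta_pos":[0.77,0.29,0],"turn":[0,0,0]}])

```text
t: 45.25
ee_pos: [0.5452, 0.2863, 0.1403]
tcp_rot: [-2.219, -2.223, 0.001]
wrist_force: [-0.2, 0.1, -0.7]
grip_width: 0.0426
grip_force: 41.0
```

Emit:
servo_tool(commands=[{"delta_pos":[0.4,0.15,0],"turn":[0,0,0]},{"delta_pos":[0.7,0.26,0],"turn":[0,0,0]},{"delta_pos":[0.74,0.28,0],"turn":[0,0,0]},{"delta_pos":[0.74,0.28,0],"turn":[0,0,0]},{"delta_pos":[0.74,0.28,0],"turn":[0,0,0]}])

```text
t: 45.88
ee_pos: [0.5684, 0.3425, 0.1405]
tcp_rot: [2.222, 2.219, -0.002]
wrist_force: [-0.2, 0.7, -0.1]
grip_width: 0.0427
grip_force: 41.0
```

Emit:
servo_tool(commands=[{"delta_pos":[0.015,0.01,0.25],"turn":[0,0,0]},{"delta_pos":[0.015,0.01,0.5],"turn":[0,0,0]},{"delta_pos":[0.015,0.01,0.7],"turn":[0,0,0]},{"delta_pos":[0.015,0.01,0.8],"turn":[0,0,0]},{"delta_pos":[0.015,0.01,0.88],"turn":[0,0,0]},{"delta_pos":[0.015,0.01,0.94],"turn":[0,0,0]},{"delta_pos":[0.015,0.01,0.94],"turn":[0,0,0]}])

```text
t: 46.75
ee_pos: [0.569, 0.3459, 0.0657]
tcp_rot: [2.221, 2.222, 0.0]
wrist_force: [-0.5, -0.2, -0.1]
grip_width: 0.043
grip_force: 41.0
```

Emit:
servo_tool(commands=[{"delta_pos":[0,0,0.03],"turn":[0,0,0]},{"delta_pos":[0,0,0.06],"turn":[0,0,0]},{"delta_pos":[0,0,0.06],"turn":[0,0,0]}])

```text
t: 47.12
ee_pos: [0.569, 0.3458, 0.0608]
tcp_rot: [2.221, 2.221, -0.0]
wrist_force: [-0.8, -0.7, -0.5]
grip_width: 0.0429
grip_force: 41.0
```

No contact force, so the rod is inside the bore. I lower the last 3 mm, release, retreat and verify.

Emit:
servo_tool(commands=[{"delta_pos":[0,0,0.02],"turn":[0,0,0]},{"delta_pos":[0,0,0.035],"turn":[0,0,0]},{"delta_pos":[0,0,0.035],"turn":[0,0,0]}])

```text
t: 47.5
ee_pos: [0.5691, 0.3459, 0.0584]
tcp_rot: [2.221, 2.221, 0.0]
wrist_force: [-0.3, -1.5, 2.1]
grip_width: 0.0429
grip_force: 41.1
```

Emit:
servo_tool(commands=[{"delta_pos":[0,0,0],"turn":[0,0,0]},{"delta_pos":[0,0,0],"turn":[0,0,0]},{"delta_pos":[0,0,0],"turn":[0,0,0]},{"delta_pos":[0,0,0],"turn":[0,0,0]},{"delta_pos":[0,0,0],"turn":[0,0,0]},{"delta_pos":[0,0,-0.3],"turn":[0,0,0]},{"delta_pos":[0,0,-0.7],"turn":[0,0,0]},{"delta_pos":[0,0,-1],"turn":[0,0,0]}], fingers=1)

```text
t: 48.5
ee_pos: [0.5696, 0.3468, 0.1413]
tcp_rot: [2.221, 2.222, 0.004]
wrist_force: [-0.1, 0.2, -0.6]
grip_width: 0.0853
grip_force: 0.0
```

Emit:
servo_tool(commands=[{"delta_pos":[0,0,-0.5],"turn":[0,0,0]},{"delta_pos":[-0.3,-0.6,-0.8],"turn":[0,0,0]},{"delta_pos":[-0.5,-1,-0.8],"turn":[0,0,0]},{"delta_pos":[-0.5,-1,-0.8],"turn":[0,0,0]}])

```text
t: 49.0
ee_pos: [0.4872, 0.305, 0.2036]
tcp_rot: [2.218, 2.222, -0.001]
wrist_force: [1.0, 0.4, -1.0]
grip_width: 0.0854
grip_force: 0.0
```

Emit:
servo_tool(commands=[{"delta_pos":[0,-0.5,0],"turn":[0,0,0]},{"delta_pos":[0,-1,0],"turn":[0,0,0]},{"delta_pos":[0,-1,0],"turn":[0,0,0]},{"delta_pos":[0,-1,0],"turn":[0,0,0]}])

```text
t: 49.5
ee_pos: [0.4106, 0.3062, 0.2029]
tcp_rot: [2.221, 2.22, 0.003]
wrist_force: [0.4, -0.2, 0.4]
grip_width: 0.0854
grip_force: 0.0
```

```bash
python3 - <<'E'
from rig import arm
from h import *
s=arm.capture("side")
x,y=.569,.347
a=[(x,y,.03,.03),(x,y,.052,.022),(x,y,.079,.022)]
crop(s,190,120,170,160,3.7,a,"c9.png")
A=cv2.imread("pics/c9.png");crop(s,225,235,60,85,6.9,[],"d.png");B=cv2.imread("pics/d.png")
cv2.imwrite("pics/c9.png",cv2.resize(np.hstack([A[:586],B[:586] if len(B)>=586 else cv2.copyMakeBorder(B,0,586-len(B),0,0,0)]),None,fx=.75,fy=.75))
print(arm.sense()["ee_pos"],arm.sense()["t"])
E
```

```text
[0.41070206 0.30608371 0.20263915] 49.55
```

View pics/c9.png

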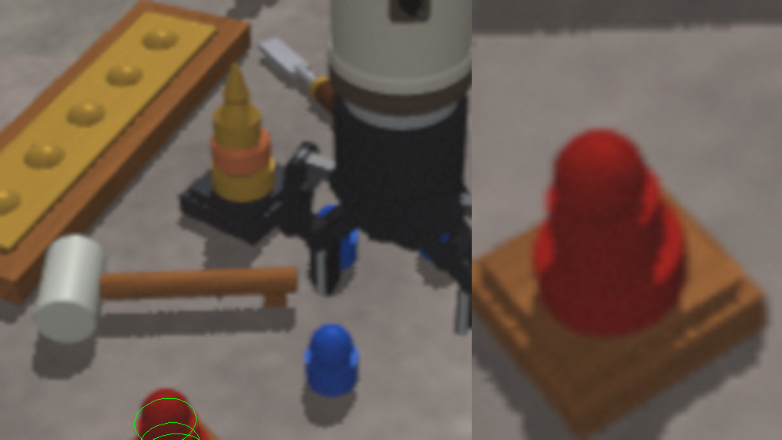

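Both finials stand upright and fully seated: the brass, copper and brass stack at (238,140), and the red collar with its knob at (605,240). The bystanders visible here are undisturbed and the gripper is clear of everything.

```bash
python3 -c "
from rig import arm
print(arm.sign_off())"
```

```text
the job is handed in; nothing more can be done
None
```

I built both finials in the order asked, upright and fully seated in the last picture, and handed the job in at about 50 s of the 134 s limit; I never touched the mallet, chisel or cup, though the final close-up did not show the cup.

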